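# Hang the lid basket and hold the air-blast lever at its third click

### The arm

A 6-joint arm with a two-finger parallel gripper is mounted at the origin on the work surface. World frame = base frame: x ahead of the robot, y to its left, z up, the work surface at z = 0. Lengths are in m, angles in rad, forces in N, time in s.
With the tool pointing down it reaches from about 0.3 to 0.775 m from the base axis. Payload 14.6 kg.
Tool frame: the origin (TCP) lies midway between the tips of the shut fingers; the grasp point (between the pads) lies 19 mm behind it (ctrl.pinch_z is the distance from the TCP to the grasp point, in m); z points along the fingers, y is the line along which they close (so a half turn about z gives the same grasp; the last joint's range is limited). The gripper opens to 94 mm and grips with 3 to 60 N. Pads are 16 mm wide; open, the fingers measure 119 mm over their backs; the gripper's body (75 mm by 177 mm) begins 78 mm behind the grasp point.
Start: joints at [-1.386, 0.3, 1.521, -0, 1.321, -0.067], TCP at [0.137, -0.533, 0.205] pointing down, gripper open.
Joint ranges: [-3.03, 3.03], [-0.79, 2.21], [0.23, 2.52], [-1.04, 4.18], [0, 3.07], [-2.55, 2.55]. Speed limits (rad/s): [2.22, 2.22, 2.57, 3.14, 3.14, 3.14].

### API

Orientations are given as [roll, pitch, yaw] about the fixed x, y, z axes, in that order (R = Rz(yaw) Ry(pitch) Rx(roll)).
In Python, from station import ctrl gives the robot as it stands.
- The arm moves only by the tool jog_arm, never from a script. Its argument "motion" is a list of rows, each a list of 7 numbers: the shift along the tool's x, y, z in m, then the turn, a rotation vector about the tool's x, y, z in rad, then the opening, from -1 (shut) to 1 (fully open). In form: [[tx, ty, tz, rx, ry, rz, gripper], ...]. A call has 1 to 5 rows; each row shifts and turns the commanded pose from where the row before left it, along the tool's axes as they then stand; what a row does not reach is not made up. A row lasts 1/10 s, in which the tool goes at most 50 mm and 8.59 degrees, less where a joint would pass 70% of its speed; a pose out of reach is approached as far as the arm can. A call is refused whole if a number of a shift passes 0.05 or a number of a turn 0.15, either way. A call with a gripper value outside its range is refused whole. The fingers move at their own pace and stop on an object; "squeeze" is the grip in N (left out, the last holds). Time passes only in rows, so rows that do not move let the fingers close. It gives the time, the measured TCP pose, the force, the opening and the grip force at its end, in the units of the state.
- ctrl.get_obs(): the state, without advancing time (a new reading comes with each control period).
- ctrl.camera(name): name is "side" or "top"; returns the picture (384x512x3 uint8, red, green, blue); there is no depth.
- ctrl.camera_model(name): a dict with "intrinsics" (3x3 intrinsics, pixels), "rvec" (rotation vector, rad) and "tvec" (3), from world to camera coordinates, as OpenCV has them. Camera axes: x right, y down, z forward; pixel columns grow to the right and rows downward; lengths in m; the calibration is good to about 2 mm. A picture is of the moment at which its call begins. camera_model takes no time and is no camera call.
- ctrl.hand_in(): hands the job in; it is judged then, once.
The state is a dict: "time_s": time; "qpos": joint angles; "joint_vel": joint speeds; "tau": joint torques, N m; "ee_pos": TCP position; "eef_rot": TCP orientation; "force": force on the tool from outside, world axes, zero at the start; "moment": the same for the moment, N m; "grip_width": finger opening in m; "grip_force": force on a finger pad.
Only numpy, scipy, OpenCV 4.12 (cv2) and the standard library are available. Lean on these libraries where they do the work, as an engineer would, in place of code of your own. Each camera call takes 0.05 s, during which the arm holds its last target. There are 200 camera calls.

### The job

Blow the dust off the jar lids: pick up the small green basket of lids by its handle, hang it by the handle bar on both prongs of the stand's twin hook and let go of it. Then press the red pad of the air lever down past its first two clicks to the third (green mark) and finish while holding it there against its spring, without ever pushing it down to the red mark. Leave the jars, label roll and brush where they stand.

Things in the scene. Friction and masses are not known exactly. Their poses are not given: they have to be found in the camera images.
- basket: small bright-green open basket, 85 x 136 mm (its x and y), walls 50 mm high, holding three dark-green jar lids fixed inside (top 39 mm up); 0.2 to 0.35 kg. A rigid steel handle rises over its middle. Origin at the centre of its underside, z up
- basket_bar (a point): middle of the basket's handle bar: a level round steel bar, 10 mm thick and 112 mm long along the basket's y, 115 mm above the basket's underside; the window between bar and basket walls is 60 mm high and 121 mm wide. Pinch the bar at its middle from above, fingers closing along the basket's x. Axes as the basket's
- stand: fixed blow-off stand: blue base plate 130 x 170 mm, aluminium post 24 mm thick and 232 mm high, brass nozzle bar across it at 150 mm. Origin under the post. Its twin hook points along its own -x: two 8 mm round prongs, 66 mm apart (33 mm either side in y), axes 230 mm above the table, tips turned up to 254 mm; nothing is higher
- stand_seat (a point): where the middle of the basket's bar rests when hung: midway between the prongs, 60 mm in front (-x) of the post, 239 mm above the table. The prongs are level to 35 mm in front of this point, then turn up and end 50 mm in front, 15 mm above it. The basket's y lies along the stand's y when hung (either way round), so the gripper goes between the prongs. Axes as the stand's
- valve: fixed air-lever unit: blue base plate 100 x 150 mm, grey column, white scale plate on the lever's -x side (up to 163 mm high, 18 mm from the lever's plane, reaching 87 mm along -y), carrying the red-padded lever. Hinge axis along the unit's x, 130 mm above the origin; the lever points along the unit's -y. Origin at the centre of the underside
- lever_pad (a point): middle of the upper face of the lever's red pad (36 mm along x, 42 mm along the lever, 14 mm thick), 130 mm from the hinge axis and 7 mm above the lever's midline. With the lever at q radians, its midline lies 0.35 - q above level: the pad's top is 181 mm above the table at 0, 105 mm at the third click. Free space under it. Axes turn with the lever
- lever (a joint): angle of the air lever in rad: 0 at rest (black mark), grows as the pad is pressed down. Clicks centred at 0.2 (yellow mark), 0.4 (orange), 0.6 (green: the third), end stop at 0.82 (red mark). A spring always drives it back to 0 from anywhere, no click holds it; it takes about 2 to 10 N on the pad, rising at the ridges between the clicks
- jar_a: a bystander: nut jar with a dark-green screw lid, 74 mm across, 110 mm tall, about 0.35 kg, standing loose; origin at the centre of its underside
- jar_b: a bystander: nut jar with a dark-green screw lid, 74 mm across, 110 mm tall, about 0.35 kg, standing loose; origin at the centre of its underside
- jar_c: a bystander: nut jar with a dark-green screw lid, 74 mm across, 110 mm tall, about 0.35 kg, standing loose; origin at the centre of its underside
- jar_w: a bystander: nut jar with a white screw lid, 74 mm across, 110 mm tall, about 0.35 kg, standing loose; origin at the centre of its underside
- label_roll: a bystander: white paper-label roll, 84 mm across, 40 mm tall, lying flat; origin at the centre of its underside
- brush: a bystander: hand brush lying on the table; origin at its underside
Not all that is in view belongs to the job. What is shaped like the basket but blue or pink is not meant.

How it is judged:
On the way, in this order (a step that is already met when the one before it is completed fails the run):
1. the basket hangs by its bar on both prongs of the stand and is let go (x of basket_bar in the frame of stand_seat between -0.038 and 0.05 m and y of basket_bar in the frame of stand_seat between -0.03 and 0.03 m and z of basket_bar in the frame of stand_seat between -0.012 and 0.012 m and contact force between basket and stand above 0.8 N and contact force between basket and the arm below 0.1 N and contact force between basket and the fingers below 0.1 N and angle between basket's own z axis and vertical below 0.35 rad and linear speed of basket below 0.1 m/s), for 0.3 s.
2. the lever is pressed to its third click while the basket hangs (value of joint lever between 0.52 and 0.68 rad and contact force between any of the fingers, the arm and valve above 1 N and contact force between basket and valve below 0.1 N and height (world z) of basket above 0.1 m), for 0.3 s.
At the end, for the whole second after the job is handed in: The basket hangs free of the robot by its bar on both prongs (bar middle 50 mm behind to 38 mm in front of the seat point, 30 mm sideways, 12 mm in height; basket tilted under 20 degrees and nearly still), and the robot holds the lever still at the third click (0.52 to 0.68 rad) with at least 1 N (all of step 1 and value of joint lever between 0.52 and 0.68 rad and contact force between any of the fingers, the arm and valve above 1 N and contact force between basket and valve below 0.1 N and velocity of joint lever between -0.15 and 0.15 rad/s); the arm keeps its last pose, push and grip.
It fails at once if the lever is pushed down to the red mark (beyond 0.77 rad) (value of joint lever above 0.77 rad).
It fails at once if the lever is pressed before the basket is off the table (value of joint lever above 0.3 rad and height (world z) of basket below 0.09 m).
It fails at once if a jar, the label roll or the brush is moved by more than 40 mm or a jar is tipped (distance of any of jar_a, jar_b, jar_c, jar_w, label_roll, brush from where it was at the start of the episode above 0.04 m or angle between any of jar_a, jar_b, jar_c, jar_w's own z axis and vertical above 0.4 rad).
It also fails if it takes over 58 s, if anything falls off the work surface, if the arm or the gripper's body presses on something with over 40 N, if the wrist force passes 120 N, or if a joint passes its speed limit or range.

## Working session

There is one attempt and no reset: what is moved stays moved. The work goes in short steps, Python scripts to look and compute and a tool call to move; the robot and the scene stay as the last step left them, time stands still between calls to the robot, and variables do not carry over. Pictures are saved under pics/ and viewed, at most 10 in all, crops included, and the job is handed in when it is done.

Besides the shell and the picture viewer there is one more tool, called after "Request:" as name(argument=value, ...), one argument or row to a line, values as JSON. jog_arm: Moves the arm, as the interface text tells. Its arguments: {"type":"object","properties":{"motion":{"type":"array"},"squeeze":{"type":"number"}},"required":["motion"]}

```bash
mkdir -p pics; ls; python3 - <<'E'
from station import ctrl
import cv2
for n in("top","side"):
    im=ctrl.camera(n); cv2.imwrite(f"pics/{n}0.png",im[:,:,::-1]); m=ctrl.camera_model(n); print(n,m)
print(ctrl.get_obs())
E
```

```text
pics
top {'intrinsics': array([[454.10769245,   0.        , 249.68442602],
       [  0.        , 454.10769245, 192.76377462],
       [  0.        ,   0.        ,   1.        ]]), 'rvec': array([ 2.18297187, -2.1245038 ,  0.17491792]), 'tvec': array([-0.10181192,  0.54127982,  1.50118667])}
side {'intrinsics': array([[421.60017152,   0.        , 263.49394771],
       [  0.        , 421.60017152, 194.41651788],
       [  0.        ,   0.        ,   1.        ]]), 'rvec': array([ 0.69468621, -2.59514533,  1.12748055]), 'tvec': array([0.39867433, 0.3361916 , 1.03974955])}
{'time_s': 0.1, 'qpos': array([-1.38557029e+00,  3.00431607e-01,  1.52152523e+00,  1.78171035e-05,
        1.32072442e+00, -6.66278157e-02]), 'joint_vel': array([-0.00055806, -0.00201469, -0.00151043,  0.00066307, -0.00172707,
       -0.00021709]), 'tau': array([ 1.04960527e-03, -5.32643902e+01, -3.53282189e+01,  7.09350617e-02,
        2.35048105e-02, -6.91893024e-05]), 'ee_pos': array([ 0.13700146, -0.53241037,  0.20493163]), 'eef_rot': array([-3.14050762e+00, -8.96972168e-05,  2.51849384e-01]), 'force': array([-0.15504744, -0.58790376, -0.12195636]), 'moment': array([ 0.02598947, -0.00292352, -0.02100372]), 'grip_force': 0.0, 'grip_width': 0.09411086867357883}
```

View pics/top0.png

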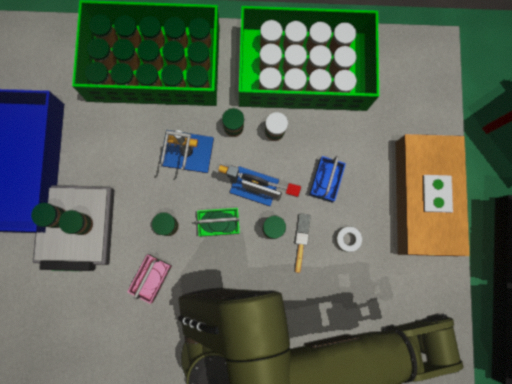

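View pics/side0.png

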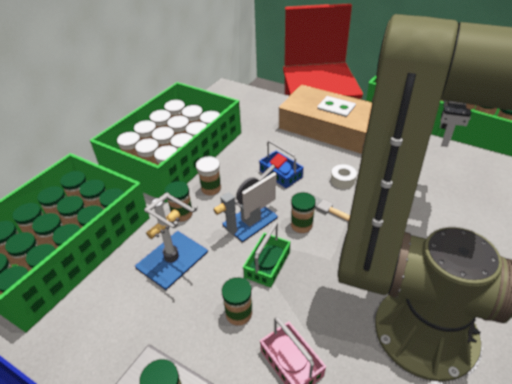

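Small baskets in the top view are green (217,222), blue (328,178) and pink (150,278); the big green crates at the top are far too large. The bright-green one at (217,222), side (267,258), with three lids and a handle, fits. The stand is at about (185,150), and the lever's red pad is at (293,189). I'll confirm with enlarged crops.

```bash
python3 - <<'E'
import cv2
t=cv2.imread("pics/top0.png")[120:250,145:310]; cv2.imwrite("pics/tc.png",cv2.resize(t,None,fx=4.6,fy=4.6,interpolation=cv2.INTER_CUBIC))
t=cv2.imread("pics/side0.png")[140:290,125:325]; cv2.imwrite("pics/sc.png",cv2.resize(t,None,fx=4,fy=4,interpolation=cv2.INTER_CUBIC))
E
```

```text
(no output)
```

View pics/tc.png

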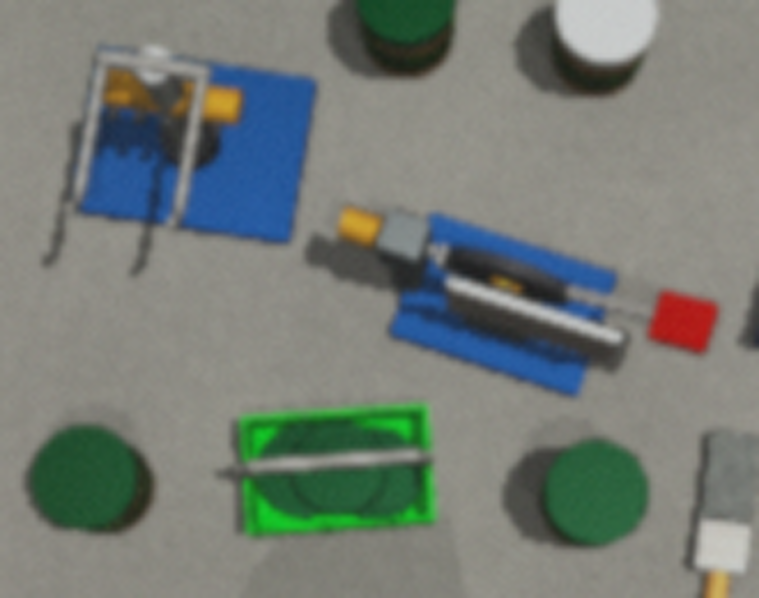

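View pics/sc.png

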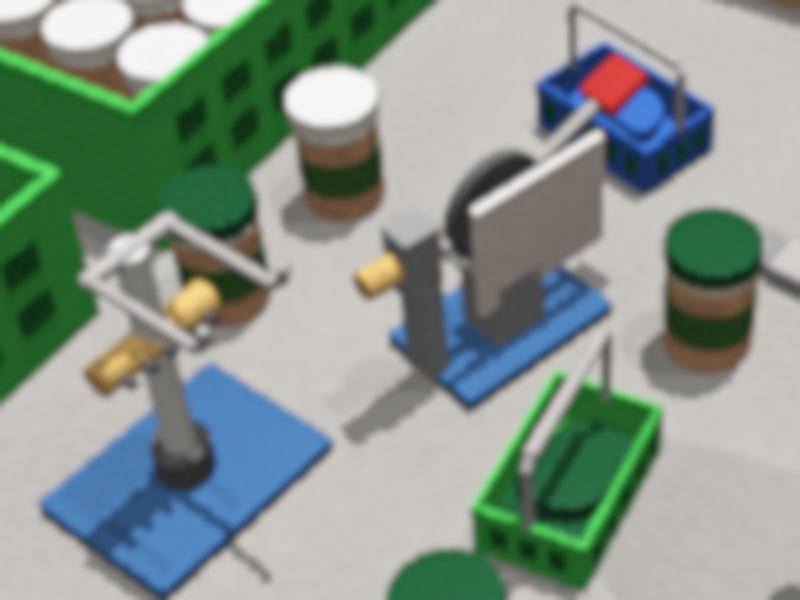

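The crops confirm it: bright-green basket with dark-green lids, rim corners in the top crop at (240,418), (427,405), (433,520) and (248,533). Next I fit the poses from both views.

```bash
cat > h.py <<'E'
import numpy as np,cv2
from scipy.optimize import least_squares
from station import ctrl
M={n:ctrl.camera_model(n) for n in("top","side")}
def proj(n,P): return cv2.projectPoints(np.float64(P),M[n]["rvec"],M[n]["tvec"],M[n]["intrinsics"],None)[0][:,0]
def w(p,L):
    L=np.float64(L);c,s=np.cos(p[2]),np.sin(p[2])
    return np.c_[p[0]+c*L[:,0]-s*L[:,1],p[1]+s*L[:,0]+c*L[:,1],L[:,2]]
def fit(obs,p0):
    def r(p): return np.concatenate([(proj(n,w(p,[o[0] for o in ob]))-np.float64([o[1] for o in ob])) .ravel() for n,ob in obs.items()])
    s=least_squares(r,p0,loss="soft_l1",x_scale=[.01,.01,.1]); return s.x,r(s.x).reshape(-1,2).round(1).tolist()
def tri(a,b):
    f=lambda X:np.r_[proj("top",X[None])[0]-a,proj("side",X[None])[0]-b]
    s=least_squares(f,[.5,0,.1]);return s.x,s.fun
E
python3 - <<'E'
from h import *
T=lambda x,y:(145+x/4.6,120+y/4.6)
S=lambda x,y:(125+x/4,140+y/4)
a,b=.0425,.068
bk={"top":[((a,b,.05),T(240,418)),((a,-b,.05),T(427,405)),((-a,-b,.05),T(433,520)),((-a,b,.05),T(248,533))],
"side":[((-a,b,.05),S(588,548)),((a,b,.05),S(477,510)),((a,-b,.05),S(560,377)),((-a,-b,.05),S(660,408)),((0,.056,.115),S(527,450)),((0,-.056,.115),S(607,345))]}
print("basket",fit(bk,[.4,.1,0]))
st={"top":[((0,0,.232),T(153,62)),((-.11,.033,.254),T(80,210)),((-.11,-.033,.254),T(178,225))],
"side":[((0,0,.232),S(130,248)),((-.11,.033,.254),S(200,340)),((-.11,-.033,.254),S(283,275))]}
p,r=fit(st,[.6,.2,0]);print("stand",p,r)
for x,y in((.065,.085),(.065,-.085),(-.065,-.085),(-.065,.085)):
    q=proj("top",w(p,[(x,y,.01)]))[0];print("plate",((q-[145,120])*4.6).round())
a,b=.05,.075
v={"top":[((a,b,.01),T(432,212)),((a,-b,.01),T(615,272)),((-a,-b,.01),T(580,395)),((-a,b,.01),T(392,333)),((0,-.1197,.181),T(685,318))],
"side":[((a,b,.01),S(392,338)),((-a,b,.01),S(470,405)),((-a,-b,.01),S(608,302)),((0,-.1197,.181),S(615,82))]}
p,r=fit(v,[.5,0,0]);print("valve",p,r,w(p,[(0,-.1197,.181)]))
print("pad tri",tri(np.array(T(685,318)),np.array(S(615,82))))
E
```

```text
basket (array([0.438943  , 0.01621188, 0.09185676]), [[-0.2, 0.3], [-0.3, 0.6], [0.0, 0.9], [-0.7, 0.8], [-0.6, 0.3], [-1.7, -0.9], [-0.9, -2.1], [1.2, -0.7], [1.3, 0.5], [-1.0, -2.3]])
stand [ 0.68926605  0.13568412 -0.14398064] [[0.0, 0.3], [-3.4, 0.1], [-2.5, 0.6], [-0.7, -0.6], [0.5, -2.7], [0.1, -2.3]]
plate [100.  43.]
plate [318.  80.]
plate [287. 245.]
plate [ 66. 207.]
valve [ 0.57182042 -0.10410112 -0.28589645] [[-0.4, 0.1], [0.8, 0.2], [-0.2, 0.6], [-0.6, 0.7], [-0.8, 0.1], [-1.6, -1.4], [0.1, -0.6], [1.5, -0.1], [-1.1, -1.2]] [[ 0.53806291 -0.21894241  0.181     ]]
pad tri (array([ 0.53810652, -0.22270452,  0.17422351]), array([ 0.19667638,  0.46747501, -0.48724426, -0.06158133]))
```

```bash
cat >> h.py <<'E'
from scipy.spatial.transform import Rotation as Ro
def plan(pos,yaw,n,g):
    "rounded tool-frame rows from the measured pose to pos, pointing down at yaw"
    o=ctrl.get_obs();p=np.array(o["ee_pos"]);R=Ro.from_euler("xyz",o["eef_rot"]);G=Ro.from_euler("xyz",[np.pi,0,yaw])
    rows=[]
    for k in range(n,0,-1):
        t=(R.inv().apply((np.array(pos)-p)/k)).round(4); r=((R.inv()*G).as_rotvec()/k).round(3)
        rows.append([*map(float,t),*map(float,r),g]); p=p+R.apply(t);R=R*Ro.from_rotvec(r)
    for i in range(0,n,5): print(rows[i:i+5])
E
python3 - <<'E'
from h import *
T=lambda x,y:(145+x/4.6,120+y/4.6)
S=lambda x,y:(125+x/4,140+y/4)
a,b=.065,.085
st={"top":[((0,0,.232),T(153,62)),((-.11,.033,.254),T(80,210)),((-.11,-.033,.254),T(178,225)),((a,-b,.01),T(316,80)),((-a,-b,.01),T(290,242))],
"side":[((0,0,.232),S(130,248)),((-.11,.033,.254),S(200,340)),((-.11,-.033,.254),S(283,275)),((a,b,.01),S(45,505)),((a,-b,.01),S(212,368)),((-a,-b,.01),S(330,440)),((-a,b,.01),S(165,595))]}
# side: which plate corner is which is checked through residuals
p,r=fit(st,[.6,.2,-.1]);print("stand",p,r)
print([((q-[125,140])*4).round() for q in proj("side",w(p,[(a,b,.01),(a,-b,.01),(-a,-b,.01),(-a,b,.01)]))])
plan([.439,.016,.215],np.pi/2+.092,20,1.0)
E
```

```text
stand [ 0.68843783  0.13644719 -0.12564226] [[-0.2, 0.6], [-3.0, 0.6], [-2.1, 0.8], [0.1, -0.2], [-0.4, 0.5], [-0.6, -0.3], [1.4, -2.8], [0.6, -2.5], [-2.6, -0.6], [-0.6, -2.1], [1.0, -0.4], [-1.2, 0.1]]
[array([ 34., 502.]), array([209., 360.]), array([334., 438.]), array([160., 596.])]
[[0.0215, -0.0228, -0.0005, -0.0, -0.0, -0.071, 1.0], [0.023, -0.0212, -0.0005, -0.0, -0.0, -0.071, 1.0], [0.0245, -0.0195, -0.0005, -0.0, -0.0, -0.07, 1.0], [0.0258, -0.0178, -0.0005, -0.0, -0.0, -0.071, 1.0], [0.027, -0.0159, -0.0005, -0.0, -0.0, -0.07, 1.0]]
[[0.028, -0.014, -0.0005, -0.0, -0.0, -0.071, 1.0], [0.0289, -0.0119, -0.0005, -0.0, -0.0, -0.07, 1.0], [0.0297, -0.0099, -0.0005, -0.0, -0.0, -0.071, 1.0], [0.0303, -0.0078, -0.0005, -0.0, -0.0, -0.07, 1.0], [0.0308, -0.0056, -0.0005, -0.0, -0.0, -0.071, 1.0]]
[[0.0311, -0.0034, -0.0005, -0.0, -0.0, -0.07, 1.0], [0.0313, -0.0012, -0.0004, -0.0, -0.0, -0.071, 1.0], [0.0313, 0.001, -0.0005, -0.0, -0.0, -0.07, 1.0], [0.0311, 0.0032, -0.0004, -0.0, -0.0, -0.071, 1.0], [0.0308, 0.0053, -0.0005, -0.0, -0.0, -0.07, 1.0]]
[[0.0304, 0.0075, -0.0004, -0.0, -0.0, -0.071, 1.0], [0.0298, 0.0096, -0.0005, -0.0, -0.0, -0.07, 1.0], [0.029, 0.0117, -0.0004, -0.0, -0.0, -0.071, 1.0], [0.0282, 0.0137, -0.0005, -0.0, -0.001, -0.07, 1.0], [0.0271, 0.0157, -0.0005, -0.0, -0.0, -0.071, 1.0]]
```

Request:
jog_arm(
  motion=[
    [0.0215,-0.023,-0.0005,0,0,-0.071,1],
    [0.023,-0.021,-0.0005,0,0,-0.071,1],
    [0.0245,-0.0195,-0.0005,0,0,-0.07,1],
    [0.026,-0.018,-0.0005,0,0,-0.071,1],
    [0.027,-0.016,-0.0005,0,0,-0.07,1],
  ],
)

```text
time_s: 0.6
ee_pos: [0.213, -0.3939, 0.2077]
eef_rot: [-3.141, -0.0, 0.608]
force: [0.2, 0.1, 0.2]
grip_width: 0.0939
grip_force: 0.0
```

Request:
jog_arm(
  motion=[
    [0.028,-0.014,-0.0005,0,0,-0.071,1],
    [0.029,-0.012,-0.0005,0,0,-0.07,1],
    [0.0297,-0.01,-0.0005,0,0,-0.071,1],
    [0.0303,-0.008,-0.0005,0,0,-0.07,1],
    [0.0308,-0.0056,-0.0005,0,0,-0.071,1],
  ],
)

```text
time_s: 1.1
ee_pos: [0.2882, -0.2565, 0.2104]
eef_rot: [-3.141, -0.0, 0.96]
force: [0.8, 0.1, 0.0]
grip_width: 0.0939
grip_force: 0.0
```

Request:
jog_arm(
  motion=[
    [0.031,-0.0034,-0.0005,0,0,-0.07,1],
    [0.0313,-0.001,-0.0005,0,0,-0.071,1],
    [0.0313,0.001,-0.0005,0,0,-0.07,1],
    [0.031,0.003,-0.0005,0,0,-0.071,1],
    [0.031,0.0053,-0.0005,0,0,-0.07,1],
  ],
)

```text
time_s: 1.6
ee_pos: [0.3637, -0.1195, 0.2129]
eef_rot: [-3.141, 0.0, 1.313]
force: [-0.1, -0.6, -0.1]
grip_width: 0.0939
grip_force: 0.0
```

Request:
jog_arm(
  motion=[
    [0.0304,0.0075,-0.0005,0,0,-0.071,1],
    [0.03,0.0096,-0.0005,0,0,-0.07,1],
    [0.029,0.0117,-0.0005,0,0,-0.071,1],
    [0.028,0.0137,-0.0005,0,0,-0.07,1],
    [0.027,0.0157,-0.0005,0,0,-0.071,1],
  ],
)

```text
time_s: 2.1
ee_pos: [0.4392, 0.0177, 0.2153]
eef_rot: [-3.141, -0.0, 1.666]
force: [-0.3, -1.1, -0.7]
grip_width: 0.094
grip_force: 0.0
```

```bash
python3 - <<'E'
from h import *
o=ctrl.get_obs();print(o["ee_pos"],o["eef_rot"])
plan([.439,.016,.096],np.pi/2+.092,5,1.0)
E
```

```text
[0.43919172 0.0176812  0.21529856] [-3.14125922e+00 -8.76025451e-06  1.66588260e+00]
[[-0.0003, -0.0001, 0.0239, -0.0, -0.0, 0.001, 1.0], [-0.0003, -0.0001, 0.0238, -0.0, -0.0, 0.001, 1.0], [-0.0004, -0.0, 0.0239, -0.0, -0.0, 0.0, 1.0], [-0.0003, -0.0001, 0.0238, -0.0, -0.0, 0.001, 1.0], [-0.0004, -0.0, 0.0239, -0.0, -0.0, 0.0, 1.0]]
```

Request:
jog_arm(
  motion=[
    [-0.0003,0,0.024,0,0,0,1],
    [-0.0003,0,0.024,0,0,0,1],
    [-0.0003,0,0.024,0,0,0,1],
    [-0.0003,0,0.024,0,0,0,1],
    [-0.0003,0,0.023,0,0,0,1],
  ],
  squeeze=30,
)

```text
time_s: 2.6
ee_pos: [0.4387, 0.0149, 0.0953]
eef_rot: [-3.141, -0.0, 1.663]
force: [0.9, -0.1, 0.1]
grip_width: 0.094
grip_force: 0.0
```

Request:
jog_arm(
  motion=[
    [0,0,0,0,0,0,-1],
    [0,0,0,0,0,0,-1],
    [0,0,0,0,0,0,-1],
    [0,0,0,0,0,0,-1],
    [0,0,0,0,0,0,-1],
  ],
  squeeze=30,
)

```text
time_s: 3.1
ee_pos: [0.4393, 0.0149, 0.0971]
eef_rot: [3.14, 0.0, 1.663]
force: [-0.2, -0.8, 0.6]
grip_width: 0.0577
grip_force: 0.0
```

Request:
jog_arm(
  motion=[
    [0,0,0,0,0,0,-1],
    [0,0,0,0,0,0,-1],
    [0,0,-0.01,0,0,0,-1],
    [0,0,-0.02,0,0,0,-1],
    [0,0,-0.02,0,0,0,-1],
  ],
)

```text
time_s: 3.6
ee_pos: [0.4389, 0.0149, 0.1477]
eef_rot: [-3.141, -0.0, 1.663]
force: [-0.1, -0.4, 0.2]
grip_width: 0.0172
grip_force: 0.0
```

The lift came before the fingers had closed. I'll reopen, go down again and wait for contact.

Request:
jog_arm(
  motion=[
    [0,0,0,0,0,0,0.5],
    [0,0,0,0,0,0,0.5],
    [0,0,0,0,0,0,0.5],
    [0,0,0,0,0,0,0.5],
    [0,0,0,0,0,0,0.5],
  ],
)

```text
time_s: 4.1
ee_pos: [0.4388, 0.0149, 0.1459]
eef_rot: [-3.141, -0.0, 1.663]
force: [0.2, 0.8, 0.3]
grip_width: 0.0542
grip_force: 0.0
```

```bash
python3 - <<'E'
from h import *
for n in("top","side"):
    im=ctrl.camera(n)[:,:,::-1]; c=im[170:270,150:300] if n=="top" else im[200:300,200:350]
    cv2.imwrite(f"pics/{n}1.png",c)
a=[cv2.resize(cv2.imread(f"pics/{n}1.png"),(450,300),interpolation=cv2.INTER_CUBIC) for n in("top","side")]
cv2.imwrite("pics/both1.png",np.vstack(a))
E
```

```text
(no output)
```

View pics/both1.png

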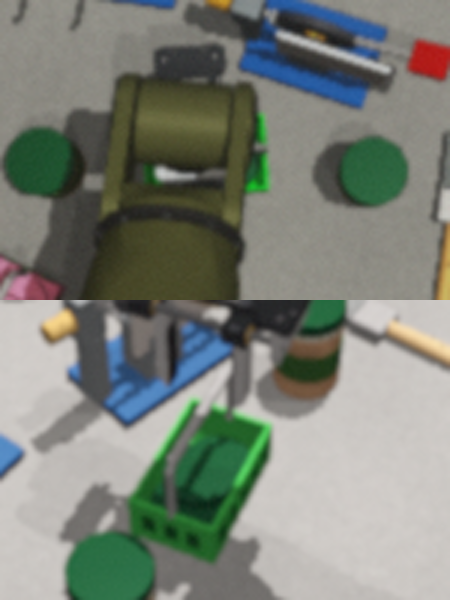

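The basket stands where it was (side crop, rim about (135,500)–(270,425)), with the open fingers above its bar. I'll go down and close fully.

Request:
jog_arm(
  motion=[
    [0,0,0.01,0,0,0,0.5],
    [0,0,0.02,0,0,0,0.5],
    [0,0,0.02,0,0,0,0.5],
    [0,0,0,0,0,0,-1],
    [0,0,0,0,0,0,-1],
  ],
  squeeze=30,
)

```text
time_s: 4.7
ee_pos: [0.439, 0.0149, 0.0964]
eef_rot: [-3.141, -0.0, 1.663]
force: [-0.2, 1.1, 0.3]
grip_width: 0.0577
grip_force: 0.0
```

Request:
jog_arm(
  motion=[
    [0,0,0,0,0,0,-1],
    [0,0,0,0,0,0,-1],
    [0,0,0,0,0,0,-1],
    [0,0,0,0,0,0,-1],
    [0,0,0,0,0,0,-1],
  ],
)

```text
time_s: 5.2
ee_pos: [0.4391, 0.0149, 0.0966]
eef_rot: [3.141, 0.0, 1.663]
force: [-0.3, -0.3, -0.4]
grip_width: 0.0182
grip_force: 0.0
```

Request:
jog_arm(
  motion=[
    [0,0,0,0,0,0,-1],
    [0,0,0,0,0,0,-1],
    [0,0,0,0,0,0,-1],
    [0,0,0,0,0,0,-1],
  ],
)

```text
time_s: 5.6
ee_pos: [0.4392, 0.0149, 0.0966]
eef_rot: [3.141, 0.0, 1.663]
force: [1.2, 0.1, 3.1]
grip_width: 0.0089
grip_force: 30.0
```

Request:
jog_arm(
  motion=[
    [0,0,-0.01,0,0,0,-1],
    [0,0,-0.03,0,0,0,-1],
    [0,0,-0.04,0,0,0,-1],
    [0,0,-0.05,0,0,0,-1],
    [0,0,-0.03,0,0,0,-1],
  ],
)

```text
time_s: 6.1
ee_pos: [0.439, 0.0149, 0.2603]
eef_rot: [3.139, 0.0, 1.663]
force: [0.7, -0.3, -3.1]
grip_width: 0.0089
grip_force: 30.0
```

```bash
python3 - <<'E'
from h import *
o=ctrl.get_obs();print(o["ee_pos"],o["force"],o["grip_width"])
plan([.50,.160,.256],np.pi/2-.126,10,-1)
E
```

```text
[0.43897963 0.0148726  0.26028629] [ 0.66897206 -0.32916287 -3.10060522] 0.008885204094871405
[[0.0139, 0.0074, 0.0004, 0.0, 0.0, 0.022, -1], [0.014, 0.0071, 0.0004, 0.0, 0.0, 0.022, -1], [0.0142, 0.0068, 0.0005, 0.0, 0.0, 0.022, -1], [0.0144, 0.0065, 0.0004, 0.0, 0.0, 0.022, -1], [0.0145, 0.0062, 0.0005, 0.0, -0.0, 0.022, -1]]
[[0.0146, 0.0058, 0.0004, 0.001, -0.0, 0.022, -1], [0.0147, 0.0055, 0.0005, 0.0, -0.0, 0.021, -1], [0.0149, 0.0052, 0.0004, 0.001, -0.0, 0.022, -1], [0.015, 0.0049, 0.0005, 0.0, -0.0, 0.021, -1], [0.015, 0.0045, 0.0004, 0.001, -0.0, 0.022, -1]]
```

Request:
jog_arm(
  motion=[
    [0.014,0.0074,0,0,0,0.022,-1],
    [0.014,0.007,0,0,0,0.022,-1],
    [0.0142,0.0068,0,0,0,0.022,-1],
    [0.0144,0.0065,0,0,0,0.022,-1],
    [0.0145,0.006,0,0,0,0.022,-1],
  ],
)

```text
time_s: 6.6
ee_pos: [0.469, 0.0881, 0.2567]
eef_rot: [-3.141, 0.0, 1.552]
force: [0.4, -0.7, -1.7]
grip_width: 0.0089
grip_force: 30.0
```

Request:
jog_arm(
  motion=[
    [0.0146,0.006,0,0,0,0.022,-1],
    [0.0147,0.0055,0,0,0,0.021,-1],
    [0.015,0.005,0,0,0,0.022,-1],
    [0.015,0.005,0,0,0,0.021,-1],
    [0.015,0.0045,0,0,0,0.022,-1],
  ],
)

```text
time_s: 7.1
ee_pos: [0.4996, 0.1607, 0.2567]
eef_rot: [-3.141, 0.0, 1.444]
force: [-0.0, 0.1, -2.8]
grip_width: 0.0088
grip_force: 30.0
```

Request:
jog_arm(
  motion=[
    [0,0,0,0,0,0,-1],
    [0,0,0,0,0,0,-1],
  ],
)

```text
time_s: 7.3
ee_pos: [0.4994, 0.1599, 0.2564]
eef_rot: [-3.141, 0.001, 1.446]
force: [0.8, -1.0, -2.4]
grip_width: 0.009
grip_force: 30.0
```

```bash
python3 - <<'E'
from h import *
o=ctrl.get_obs();print(o["ee_pos"],o["eef_rot"],o["force"],o["grip_width"])
for n,(x,y,X,Y) in dict(top=(130,100,280,200),side=(120,150,320,284)).items():
    im=ctrl.camera(n)[y:Y,x:X,::-1]
    cv2.imwrite(f"pics/{n}2.png",im)
a=[cv2.resize(cv2.imread(f"pics/{n}2.png"),(450,300),interpolation=cv2.INTER_CUBIC) for n in("top","side")]
cv2.imwrite("pics/both2.png",np.vstack(a))
E
```

```text
[0.49937517 0.15989133 0.25641861] [-3.14079547e+00  5.15219233e-04  1.44585607e+00] [ 0.801076   -1.04662603 -2.3543766 ] 0.008954658242831346
```

View pics/both2.png

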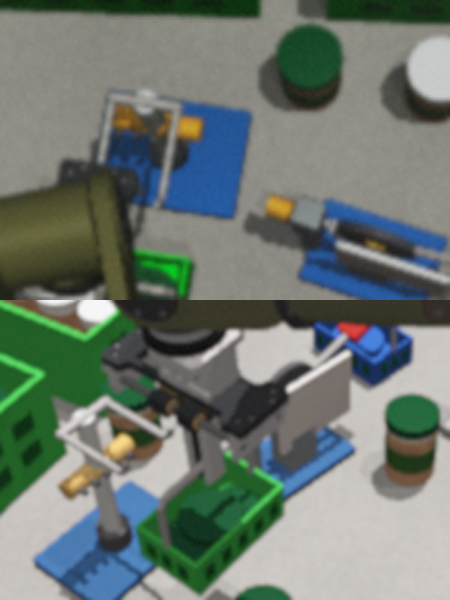

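```bash
python3 - <<'E'
from h import *
p=[.4994,.16,-.126]; a,b=.0425,.068
L=[(x,y,.21) for x,y in((a,b),(a,-b),(-a,-b),(-a,b))]+[(0,.056,.2754),(0,-.056,.2754)]
f=lambda n,P:((proj(n,P)-((130,100) if n=="top" else (120,150)))*(3 if n=="top" else 2.245)+(0,0 if n=="top" else 300)).round().tolist()
print("basket top",f("top",w(p,L)));print("basket side",f("side",w(p,L)))
s=[.6884,.1364,-.1256]
P=w(s,[(-.02,.033,.23),(-.095,.033,.23),(-.11,.033,.254),(-.02,-.033,.23),(-.095,-.033,.23),(-.11,-.033,.254)])
print(f("top",P),f("side",P))
E
```

```text
basket top [[55.0, 239.0], [189.0, 260.0], [174.0, 343.0], [39.0, 322.0], [45.0, 273.0], [161.0, 290.0]]
basket side [[135.0, 528.0], [224.0, 451.0], [283.0, 485.0], [195.0, 568.0], [164.0, 497.0], [241.0, 431.0]]
[[109.0, 117.0], [95.0, 189.0], [88.0, 199.0], [173.0, 127.0], [161.0, 199.0], [155.0, 209.0]] [[73.0, 442.0], [120.0, 472.0], [127.0, 462.0], [117.0, 408.0], [164.0, 436.0], [172.0, 426.0]]
```

The picture shows the basket level in the grip: rim corners at side crop (140,530) and (282,490), within a few pixels of the prediction, and prong tips about (127,462) and (170,428). I'll slide in along the prongs.

Request:
jog_arm(
  motion=[
    [-0.001,0.012,0,0,0,0,-1],
    [-0.001,0.012,0,0,0,0,-1],
    [-0.001,0.012,0,0,0,0,-1],
    [0,0.012,0,0,0,0,-1],
    [0,0.012,0,0,0,0,-1],
  ],
)

```text
time_s: 7.9
ee_pos: [0.5602, 0.1489, 0.2562]
eef_rot: [-3.141, 0.0, 1.444]
force: [-0.4, -1.1, -2.0]
grip_width: 0.0091
grip_force: 30.0
```

Request:
jog_arm(
  motion=[
    [0,0.01,0,0,0,0,-1],
    [0,0.01,0,0,0,0,-1],
    [0,0.01,0,0,0,0,-1],
    [0,0.01,0,0,0,0,-1],
    [0,0.01,0,0,0,0,-1],
  ],
)

```text
time_s: 8.4
ee_pos: [0.6093, 0.1432, 0.2564]
eef_rot: [-3.142, 0.0, 1.445]
force: [0.1, -0.3, -1.9]
grip_width: 0.0089
grip_force: 30.0
```

Request:
jog_arm(
  motion=[
    [0,0,0.01,0,0,0,-1],
    [0,0,0.01,0,0,0,-1],
    [0,0,0.008,0,0,0,-1],
    [0,0,0.004,0,0,0,-1],
    [0,0,0,0,0,0,-1],
  ],
)

```text
time_s: 8.9
ee_pos: [0.6081, 0.1434, 0.2238]
eef_rot: [-3.141, 0.0, 1.445]
force: [0.3, 0.3, -2.3]
grip_width: 0.0092
grip_force: 30.0
```

```bash
python3 - <<'E'
from h import *
o=ctrl.get_obs();print(o["ee_pos"],o["eef_rot"],o["force"],o["grip_width"])
for n,(x,y,X,Y) in dict(top=(130,100,280,200),side=(120,150,320,284)).items():
    im=ctrl.camera(n)[y:Y,x:X,::-1]
    cv2.imwrite(f"pics/{n}3.png",im)
a=[cv2.resize(cv2.imread(f"pics/{n}3.png"),(450,300),interpolation=cv2.INTER_CUBIC) for n in("top","side")]
cv2.imwrite("pics/both3.png",np.vstack(a))
E
```

```text
[0.60813395 0.14338844 0.22378975] [-3.14055438e+00  3.10728755e-04  1.44496146e+00] [ 0.27429766  0.28415539 -2.34635612] 0.00915212797086315
```

View pics/both3.png

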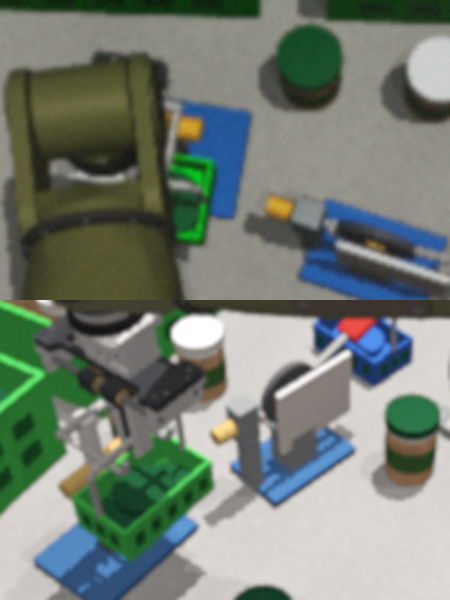

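The basket is on the hook line, with the bar over the right prong (top crop (175,180)) and the handle legs outside the prongs. I'll lower it gently to contact.

Request:
jog_arm(
  motion=[
    [0,0,0.002,0,0,0,-1],
    [0,0,0.001,0,0,0,-1],
    [0,0,0,0,0,0,-1],
  ],
)

```text
time_s: 9.3
ee_pos: [0.6085, 0.1434, 0.2214]
eef_rot: [-3.142, 0.0, 1.445]
force: [-0.6, -0.2, -2.8]
grip_width: 0.0088
grip_force: 30.0
```

Request:
jog_arm(
  motion=[
    [0,0,0.001,0,0,0,-1],
    [0,0,0,0,0,0,-1],
  ],
)

```text
time_s: 9.5
ee_pos: [0.6085, 0.1433, 0.2204]
eef_rot: [-3.141, -0.0, 1.445]
force: [-0.1, -0.1, -2.0]
grip_width: 0.009
grip_force: 30.0
```

Request:
jog_arm(
  motion=[
    [0,0,0.001,0,0,0,-1],
    [0,0,0,0,0,0,-1],
  ],
)

```text
time_s: 9.7
ee_pos: [0.6086, 0.1434, 0.2195]
eef_rot: [3.141, -0.0, 1.445]
force: [-0.3, 0.6, -1.4]
grip_width: 0.0091
grip_force: 30.0
```

Request:
jog_arm(
  motion=[
    [0,0,0.001,0,0,0,-1],
    [0,0,0,0,0,0,-1],
    [0,0,0,0,0,0,-1],
  ],
)

```text
time_s: 10.0
ee_pos: [0.6087, 0.1434, 0.2191]
eef_rot: [3.141, -0.0, 1.445]
force: [-0.9, 0.1, 5.7]
grip_width: 0.0092
grip_force: 30.0
```

Request:
jog_arm(
  motion=[
    [0,0,0.001,0,0,0,-1],
    [0,0,0,0,0,0,-1],
    [0,0,0,0,0,0,-1],
  ],
)

```text
time_s: 10.3
ee_pos: [0.6087, 0.1434, 0.2189]
eef_rot: [3.14, -0.001, 1.445]
force: [-3.8, -0.7, 11.4]
grip_width: 0.0089
grip_force: 30.0
```

Request:
jog_arm(
  motion=[
    [0,0,-0.001,0,0,0,-1],
    [0,0,-0.0005,0,0,0,-0.2],
    [0,0,0,0,0,0,-0.2],
    [0,0,0,0,0,0,-0.2],
    [0,0,0,0,0,0,-0.2],
  ],
)

```text
time_s: 10.8
ee_pos: [0.6085, 0.1434, 0.2186]
eef_rot: [-3.141, 0.0, 1.445]
force: [0.2, 0.2, -0.4]
grip_width: 0.0361
grip_force: 0.0
```

Request:
jog_arm(
  motion=[
    [0,0,0,0,0,0,-0.2],
    [0,0,0,0,0,0,-0.2],
    [0,0,-0.01,0,0,0,-0.2],
    [0,0,-0.02,0,0,0,-0.2],
    [0,0,-0.03,0,0,0,-0.2],
  ],
)

```text
time_s: 11.3
ee_pos: [0.6081, 0.1433, 0.2791]
eef_rot: [-3.14, 0.001, 1.445]
force: [0.3, 0.1, -0.2]
grip_width: 0.0379
grip_force: 0.0
```

Request:
jog_arm(
  motion=[
    [0,0,-0.03,0,0,0,-0.2],
    [0,0,-0.02,0,0,0,-0.2],
    [0,0,0,0,0,0,-0.2],
  ],
)

```text
time_s: 11.6
ee_pos: [0.609, 0.1435, 0.3327]
eef_rot: [3.136, -0.002, 1.445]
force: [-0.0, -0.1, -0.6]
grip_width: 0.0373
grip_force: 0.0
```

```bash
python3 - <<'E'
from h import *
o=ctrl.get_obs();print(o["ee_pos"],o["eef_rot"],o["force"],o["grip_width"])
for n,(x,y,X,Y) in dict(top=(130,100,280,200),side=(120,150,320,284)).items():
    im=ctrl.camera(n)[y:Y,x:X,::-1]
    cv2.imwrite(f"pics/{n}4.png",im)
a=[cv2.resize(cv2.imread(f"pics/{n}4.png"),(450,300),interpolation=cv2.INTER_CUBIC) for n in("top","side")]
cv2.imwrite("pics/both4.png",np.vstack(a))
E
```

```text
[0.60904948 0.14345699 0.33271532] [ 3.13621945e+00 -1.67558391e-03  1.44481375e+00] [-0.00949501 -0.06468348 -0.56028792] 0.037326813035679765
```

View pics/both4.png

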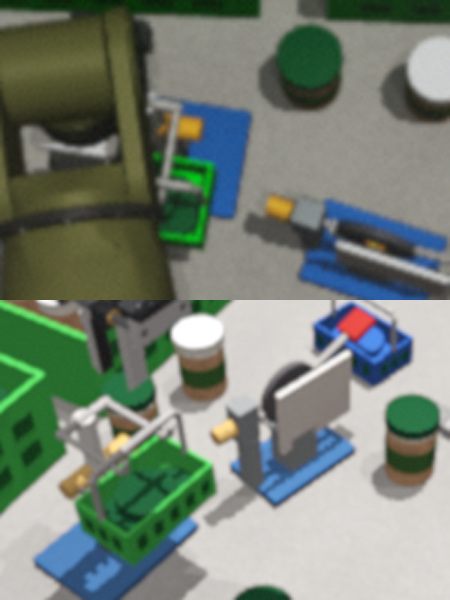

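Both views show the basket hanging level on both prongs, with the bar resting across them (side crop (100,465)–(180,425)), and the gripper is clear above. Next is the lever.

```bash
python3 - <<'E'
from h import *
plan([.5365,-.224,.25],np.pi/2-.286,15,-1)
E
```

```text
[[-0.0249, -0.0017, 0.0052, -0.0, 0.0, 0.011, -1], [-0.0249, -0.0014, 0.0052, -0.0, 0.0, 0.011, -1], [-0.0249, -0.0011, 0.0052, -0.0, 0.0, 0.011, -1], [-0.0249, -0.0009, 0.0053, -0.0, 0.0, 0.011, -1], [-0.025, -0.0006, 0.0052, -0.0, 0.0, 0.011, -1]]
[[-0.025, -0.0003, 0.0053, -0.0, 0.0, 0.011, -1], [-0.025, -0.0, 0.0052, -0.0, 0.0, 0.01, -1], [-0.0249, 0.0002, 0.0053, -0.0, 0.0, 0.011, -1], [-0.0249, 0.0005, 0.0052, -0.0, 0.0, 0.01, -1], [-0.025, 0.0007, 0.0053, -0.0, 0.0, 0.011, -1]]
[[-0.0249, 0.001, 0.0052, -0.0, 0.0, 0.01, -1], [-0.0249, 0.0013, 0.0053, -0.0, 0.0, 0.011, -1], [-0.0249, 0.0015, 0.0052, -0.0, 0.0, 0.01, -1], [-0.0249, 0.0018, 0.0053, -0.0, 0.0, 0.011, -1], [-0.0249, 0.0021, 0.0052, -0.0, 0.0, 0.01, -1]]
```

Request:
jog_arm(
  motion=[
    [-0.025,-0.0017,0.004,0,0,0.011,-1],
    [-0.025,-0.0014,0.004,0,0,0.011,-1],
    [-0.025,-0.001,0.005,0,0,0.011,-1],
    [-0.025,-0.001,0.005,0,0,0.011,-1],
    [-0.025,-0.0005,0.005,0,0,0.011,-1],
  ],
)

```text
time_s: 12.2
ee_pos: [0.5838, 0.0196, 0.3042]
eef_rot: [-3.139, 0.0, 1.389]
force: [1.3, 0.0, -0.4]
grip_width: 0.0018
grip_force: 0.0
```

Request:
jog_arm(
  motion=[
    [-0.025,0,0.005,0,0,0.011,-1],
    [-0.025,0,0.005,0,0,0.01,-1],
    [-0.025,0,0.005,0,0,0.011,-1],
    [-0.025,0.0005,0.005,0,0,0.01,-1],
    [-0.025,0.0007,0.005,0,0,0.011,-1],
  ],
)

```text
time_s: 12.7
ee_pos: [0.5598, -0.103, 0.2792]
eef_rot: [-3.139, -0.0, 1.336]
force: [0.2, 0.3, 0.3]
grip_width: 0.0004
grip_force: 0.0
```

Request:
jog_arm(
  motion=[
    [-0.025,0.001,0.005,0,0,0.01,-1],
    [-0.025,0.001,0.005,0,0,0.011,-1],
    [-0.025,0.0015,0.005,0,0,0.01,-1],
    [-0.025,0.002,0.005,0,0,0.011,-1],
    [-0.025,0.002,0.005,0,0,0.01,-1],
  ],
)

```text
time_s: 13.2
ee_pos: [0.5356, -0.2258, 0.2542]
eef_rot: [-3.139, -0.0, 1.284]
force: [0.2, -0.2, -0.0]
grip_width: 0.0002
grip_force: 0.0
```

Request:
jog_arm(
  motion=[
    [0,0,0,0,0,0,-1],
    [0,0,0,0,0,0,-1],
  ],
)

```text
time_s: 13.4
ee_pos: [0.536, -0.2249, 0.2549]
eef_rot: [-3.14, -0.0, 1.284]
force: [-0.1, -0.3, -0.8]
grip_width: 0.0008
grip_force: 0.0
```

```bash
python3 - <<'E'
from h import *
plan([.5365,-.224,.195],np.pi/2-.286,4,-1)
E
```

```text
[[0.0002, 0.0001, 0.015, -0.0, -0.0, -0.0, -1], [0.0003, 0.0001, 0.015, -0.001, -0.0, -0.0, -1], [0.0002, 0.0001, 0.0149, -0.0, -0.0, -0.0, -1], [0.0003, 0.0, 0.015, -0.001, -0.0, -0.001, -1]]
```

Down to 0.195, then slowly press towards 0.122, just short of the third click.

Request:
jog_arm(
  motion=[
    [0,0,0.015,0,0,0,-1],
    [0,0,0.015,0,0,0,-1],
    [0,0,0.015,0,0,0,-1],
    [0,0,0.015,0,0,0,-1],
    [0,0,0,0,0,0,-1],
  ],
)

```text
time_s: 13.9
ee_pos: [0.5359, -0.2236, 0.194]
eef_rot: [-3.138, -0.001, 1.286]
force: [-1.1, -0.4, 1.4]
grip_width: 0.0002
grip_force: 0.0
```

Request:
jog_arm(
  motion=[
    [0,0,0.006,0,0,0,-1],
    [0,0,0.006,0,0,0,-1],
    [0,0,0.006,0,0,0,-1],
    [0,0,0.006,0,0,0,-1],
    [0,0,0.006,0,0,0,-1],
  ],
)

```text
time_s: 14.4
ee_pos: [0.5369, -0.2257, 0.1669]
eef_rot: [3.139, 0.001, 1.285]
force: [-0.9, -3.2, 6.3]
grip_width: 0.0003
grip_force: 2.6
```

Request:
jog_arm(
  motion=[
    [0,0,0.006,0,0,0,-1],
    [0,0,0.006,0,0,0,-1],
    [0,0,0.006,0,0,0,-1],
    [0,0,0.006,0,0,0,-1],
    [0,0,0.006,0,0,0,-1],
  ],
)

```text
time_s: 14.9
ee_pos: [0.5369, -0.2261, 0.1369]
eef_rot: [3.139, 0.002, 1.285]
force: [-1.6, -5.4, 6.5]
grip_width: 0.0006
grip_force: 3.3
```

Request:
jog_arm(
  motion=[
    [0,0,0.005,0,0,0,-1],
    [0,0,0.005,0,0,0,-1],
    [0,0,0.002,0,0,0,-1],
    [0,0,0,0,0,0,-1],
  ],
)

```text
time_s: 15.3
ee_pos: [0.5369, -0.2259, 0.1249]
eef_rot: [3.139, 0.001, 1.285]
force: [-1.4, -5.0, 6.5]
grip_width: 0.0002
grip_force: 3.6
```

Request:
jog_arm(
  motion=[
    [0,0,0.005,0,0,0,-1],
    [0,0,0.005,0,0,0,-1],
    [0,0,0.004,0,0,0,-1],
    [0,0,0.002,0,0,0,-1],
    [0,0,0,0,0,0,-1],
  ],
)

```text
time_s: 15.8
ee_pos: [0.5372, -0.2247, 0.1088]
eef_rot: [3.139, -0.001, 1.285]
force: [1.1, 3.3, 7.3]
grip_width: 0.0004
grip_force: 2.9
```

```bash
python3 - <<'E'
from h import *
o=ctrl.get_obs();print(o["ee_pos"],o["force"])
ims={n:ctrl.camera(n)[:,:,::-1] for n in("top","side")}
a=[cv2.resize(ims["top"][150:230,190:310],(450,300),interpolation=cv2.INTER_CUBIC),cv2.resize(ims["side"][130:250,140:320],(450,300),interpolation=cv2.INTER_CUBIC)]
cv2.imwrite("pics/both5.png",np.vstack(a))
v=[.5718,-.1041,-.286]
for q in(.5,.6,.7):
    t=.35-q
    L=[(x,-(u*np.cos(t)-.007*np.sin(t)),.13+u*np.sin(t)+.007*np.cos(t)) for x,u in((0,.13),(-.018,.109),(-.018,.151),(.018,.151),(.018,.109))]
    print(q,((proj("top",w(v,L))-(190,150))*3.75).round().tolist(),((proj("side",w(v,L))-(140,130))*2.5+(0,300)).round().tolist())
E
```

```text
[ 0.53722188 -0.2247196   0.10878657] [1.05490295 3.25535436 7.32877261]
0.5 [[389.0, 162.0], [361.0, 174.0], [406.0, 190.0], [418.0, 150.0], [373.0, 134.0]] [[350.0, 410.0], [348.0, 423.0], [372.0, 411.0], [351.0, 398.0], [328.0, 409.0]]
0.6 [[386.0, 163.0], [358.0, 175.0], [401.0, 191.0], [413.0, 152.0], [370.0, 136.0]] [[349.0, 419.0], [347.0, 430.0], [370.0, 421.0], [350.0, 408.0], [327.0, 416.0]]
0.7 [[380.0, 164.0], [354.0, 176.0], [395.0, 192.0], [407.0, 153.0], [366.0, 137.0]] [[347.0, 428.0], [346.0, 438.0], [368.0, 432.0], [348.0, 418.0], [325.0, 424.0]]
```

View pics/both5.png

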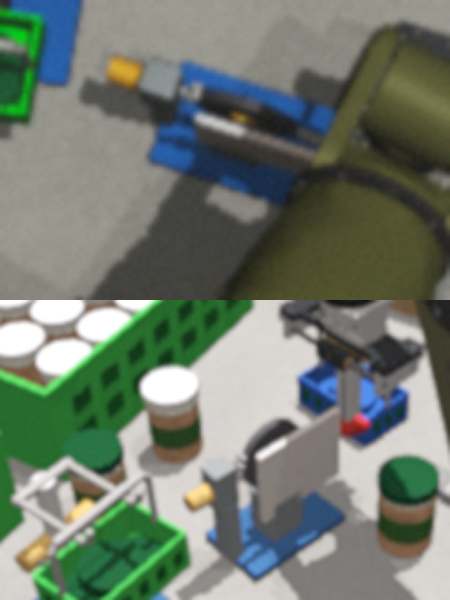

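The picture shows the finger on the red pad, with the pad's free corner at about (371,420) in the side crop. That matches q ≈ 0.6 (predicted (370,421)), and the basket still hangs on the prongs. I'll hold briefly.

Request:
jog_arm(
  motion=[
    [0,0,0,0,0,0,-1],
    [0,0,0,0,0,0,-1],
    [0,0,0,0,0,0,-1],
    [0,0,0,0,0,0,-1],
    [0,0,0,0,0,0,-1],
  ],
)

```text
time_s: 16.4
ee_pos: [0.5372, -0.2248, 0.109]
eef_rot: [3.139, -0.0, 1.285]
force: [1.4, 3.1, 6.5]
grip_width: 0.0005
grip_force: 2.8
```

```bash
python3 - <<'E'
from h import *
o=ctrl.get_obs();print(o["ee_pos"],o["force"])
if o["force"][2]>2 and abs(o["ee_pos"][2]-.1085)<.004: print(ctrl.hand_in())
E
```

```text
[ 0.53721342 -0.22476333  0.10901047] [1.35265398 3.07383292 6.53327679]
the job is handed in; nothing more can be done
None
```

I handed the job in at about 16.4 s with the green basket hanging free on both prongs and the lever held at an estimated 0.59 rad (third click, about 6.5 N); the hand-in returned no verdict.

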